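Set out a patient's medicines on the tray

ROBOT

A 6-joint arm with a two-finger parallel gripper is mounted at the origin on the work surface. World frame = base frame: x ahead of the robot, y to its left, z up, the work surface at z = 0. Lengths are in m, angles in rad, forces in N, time in s.
With the tool pointing down it reaches from about 0.375 to 0.75 m from the base axis. Payload 9 kg.
Tool frame: the origin (TCP) lies at the very end of the fingers, on their centre line; the grasp point (between the pads) lies 19 mm behind it; z points along the fingers, y is the line along which they close (so a half turn about z gives the same grasp; the last joint's range is limited). The gripper opens to 85 mm and grips with 20 to 120 N. Pads are 22 mm wide; open, the fingers measure 114 mm over their backs; the gripper's body (76 mm by 85 mm) begins 54 mm behind the grasp point. The pads swing forward as they close: fully open they stand 13 mm farther back than shut.
Start: joints at [-1.523, 0.104, 0.097, 1.564, 0, 1.353], TCP at [0.158, -0.579, 0.231] pointing down, gripper open.
Joint ranges: [-2.99, 2.99], [-0.84, 1.86], [-1.1, 1.16], [-1.84, 2.11], [-1.51, 1.56], [-3.14, 3.14]. Speed limits (rad/s): [2.22, 2.22, 2.57, 3.14, 3.14, 3.14].

INTERFACE

Orientations are given as a 3x3 rotation matrix whose columns are the frame's x, y, z axes.
In Python, from station import bot gives the robot as it stands. Calls block until the motion is done:
- bot.reach(position, orientation): joint-space move of the TCP to a pose.
- bot.move_straight(position, rot=None, feed=0.15, contact_N=None): straight line of the TCP; rot=None keeps the orientation; feed is the mean speed in m/s. With contact_N (N) it stops when the force on the tool has changed by that much, and returns True; else False.
- bot.move_j(angles): joint-space move.
- bot.let_go() and bot.close(grasp_force=None): open the fingers fully, or close them until they stop; grasp_force is the grip in N (None keeps the last).
- bot.sleep(seconds).
- bot.ik(position, orientation): joint angles nearest the present ones, or None.
- bot.sense(): the state.
- bot.snapshot(name): name is "side" or "top"; returns a dict with "color" (420x560x3 uint8, red, green, blue), "fov_y" (degrees; the focal length in pixels is half the picture's height over the tangent of half this angle, whatever the lens; pixels are square), "cx", "cy" (the principal point, pixels), "R" (3x3) and "t" (3): a world point X has camera coordinates R X + t. Camera axes: x right, y down, z forward; pixel columns grow to the right and rows downward; lengths in m; the calibration is good to about 2 mm. A picture is of the moment at which its call begins. There is no depth.
A pose or a line that the arm cannot do raises bot.MotionError and nothing moves.
- bot.hand_in(): hands the job in; it is judged then, once.
The state is a dict: "time": time; "joint_positions": joint angles; "qvel": joint speeds; "joint_torque": joint torques, N m; "tool_pos": TCP position; "ee_rot": TCP orientation; "contact_force": force on the tool from outside, world axes, zero at the start; "torque": the same for the moment, N m; "gripper_width": opening from 0.0 (shut) to 1.0 (fully open); "grip_force": force on a finger pad.
Only numpy, scipy, OpenCV 4.12 (cv2) and the standard library are available. Lean on these libraries where they do the work, as an engineer would, in place of code of your own. Each camera call takes 0.05 s, during which the arm holds its last target. There are 200 camera calls.

TASK

Set out the next patient's medicines on the steel tray: the amber bottle on the yellow coaster, the white jar on the blue coaster, and the carton lying on the black pad at the back, inside its edges and squared up with it. Only when these three are in place, lift the vial straight out of the warming block and stand it on the tray midway between the two coasters, in front of the carton. Do not tip the bottle, jar or vial over, leave the desk clock where it is, and let go of everything.

Things in the scene. Friction and masses are not known exactly. Their poses are not given: they have to be found in the camera images.
- tray: Fixed flat stainless steel tray, 210 (its x) by 320 (its y) mm; floor 4 mm thick, so its top is 4 mm above the desk; rim 6 mm above the desk. Origin: centre of its underside, on the desk; x points to the back of the tray (away from the robot, turned up to 0.3 rad), z up. The coasters lie at x = -35 mm, y = +100 and -100 mm in this frame (either may be on either side), the pad at x = +50 mm, y = 0; the point midway between the coasters is x = -35 mm, y = 0.
- coaster_yellow: Fixed yellow disc on the tray, 64 mm in diameter, 3 mm thick. Origin: centre of its underside, 4 mm above the desk; its top is 7 mm above the desk.
- coaster_blue: Fixed blue disc on the tray, 64 mm in diameter, 3 mm thick. Origin: centre of its underside, 4 mm above the desk; its top is 7 mm above the desk.
- pad: Fixed black rectangular pad on the back half of the tray, 70 (its x) by 104 (its y) mm, 2 mm thick. Origin: centre of its underside, 4 mm above the desk; its top is 6 mm above the desk; axes as the tray's.
- syrup: Loose amber glass bottle with a paper label and a yellow cap, round, 40 mm in diameter up to 52 mm above its foot, then a shoulder and a 29 mm cap, 75 mm tall in all, 80 to 170 g, standing on the desk. Origin: centre of its underside, z up along its axis. Its straight body is gripped well at about 38 mm above its foot.
- tablets: Loose white plastic jar with a blue cap, round, 44 mm in diameter up to 50 mm above its foot, then a shoulder and a 36 mm cap, 70 mm tall in all, 70 to 140 g, standing on the desk. Origin: centre of its underside, z up along its axis. Its straight body is gripped well at about 38 mm above its foot.
- carton: Loose closed white carton with magenta bands, 48 (x) by 80 (y) by 40 (z) mm, 55 to 110 g, lying flat on the desk. Origin: centre of its underside; its long side is y. On the pad it lies with its long side along the pad's long side, either way round.
- vial: Loose pale glass vial with an orange cap, a plain cylinder 26 mm in diameter and 110 mm tall (cap: the top 22 mm), flat foot, 40 to 85 g, standing upright in the warming block's well; its top 55 mm stick out. Origin: centre of its foot, z up along its axis.
- warmer: Fixed aluminium warming block, 70 x 70 x 70 mm, with one round well from above in its centre, 28.5 mm wide and 55 mm deep (its floor is 15 mm above the desk). Origin: centre of its underside, z up. The vial must rise more than 55 mm to be out of it.
- clock: Bystander: loose white desk clock, 28 (x) by 75 (y) by 55 (z) mm, standing beyond the work on the robot's right. Origin: centre of its underside. Leave it alone.

How it is judged:
On the way, in this order (a step that is already met when the one before it is completed fails the run):
1. bottle, jar and carton stand released in their places while the vial is still in the warming block (horizontal distance between syrup and coaster_yellow below 0.013 m and z of syrup in the frame of coaster_yellow between 0 and 0.006 m and angle between each of syrup, tablets, carton's own z axis and vertical below 0.12 rad and linear speed of each of syrup, tablets, carton below 0.03 m/s and angular speed of each of syrup, tablets, carton below 0.3 rad/s and contact force between the fingers and syrup below 0.1 N and horizontal distance between tablets and coaster_blue below 0.013 m and z of tablets in the frame of coaster_blue between 0 and 0.006 m and contact force between the fingers and tablets below 0.1 N and x of carton in the frame of pad between -0.013 and 0.013 m and y of carton in the frame of pad between -0.013 and 0.013 m and z of carton in the frame of pad between -0.001 and 0.006 m and angle between the y axis of carton and the y axis of pad, either way round below 0.2 rad and contact force between the fingers and carton below 0.1 N and horizontal distance between vial and warmer below 0.008 m and height (world z) of vial below 0.03 m), for 0.2 s.
2. the vial stands released between the coasters, the others still in place (x of vial in the frame of tray between -0.05 and -0.02 m and y of vial in the frame of tray between -0.015 and 0.015 m and z of vial in the frame of tray between 0.001 and 0.008 m and angle between each of vial, syrup, tablets, carton's own z axis and vertical below 0.12 rad and linear speed of each of vial, syrup, tablets, carton below 0.03 m/s and angular speed of each of vial, syrup, tablets, carton below 0.3 rad/s and contact force between the fingers and vial below 0.1 N and horizontal distance between syrup and coaster_yellow below 0.013 m and z of syrup in the frame of coaster_yellow between 0 and 0.006 m and contact force between the fingers and syrup below 0.1 N and horizontal distance between tablets and coaster_blue below 0.013 m and z of tablets in the frame of coaster_blue between 0 and 0.006 m and contact force between the fingers and tablets below 0.1 N and x of carton in the frame of pad between -0.013 and 0.013 m and y of carton in the frame of pad between -0.013 and 0.013 m and z of carton in the frame of pad between -0.001 and 0.006 m and angle between the y axis of carton and the y axis of pad, either way round below 0.2 rad and contact force between the fingers and carton below 0.1 N), for 0.2 s.
At the end, for the whole second after the job is handed in: Bottle on the yellow and jar on the blue coaster, upright, centres within 13 mm; carton flat on the pad within 13 mm each way and 0.2 rad; vial upright on the tray within 15 mm each way of the midpoint between the coasters; all released and at rest (all of step 2); the robot touches nothing.
It fails at once if the clock is moved by more than 20 mm (distance of clock from where it was at the start of the episode above 0.02 m).
It fails at once if the bottle, jar or vial is tipped over (beyond 1.2 rad) (angle between any of syrup, tablets, vial's own z axis and vertical above 1.2 rad).
It also fails if it takes over 120 s, if anything falls off the work surface, if the arm or the gripper's body presses on something with over 40 N, if the wrist force passes 120 N, or if a joint passes its speed limit or range.

## Working session

There is one attempt and no reset: what is moved stays moved. The work goes in short steps, each a Python script; the robot and the scene stay as the last script left them, time stands still between calls to the robot, and variables do not carry over. Pictures are saved under pics/ and viewed, at most 14 in all, crops included, and the job is handed in when it is done.

```bash
ls; mkdir -p pics
python3 - <<'E'
from station import bot
import cv2,numpy as np
for n in("side","top"):
    s=bot.snapshot(n); cv2.imwrite(f"pics/{n}0.png",s["color"][:,:,::-1]); print(n,s["fov_y"],s["cx"],s["cy"],np.round(s["R"],3).tolist(),s["t"], s.keys())
print(bot.sense())
E
```

```text
pics
side 54.64219183962505 275.6422522131132 209.72293573897252 [[-0.89, -0.455, 0.009], [-0.239, 0.449, -0.861], [0.388, -0.769, -0.508]] [0.51303582 0.19826777 0.85637749] dict_keys(['color', 'fov_y', 'cx', 'cy', 'R', 't'])
top 47.24484681634537 281.1166345128601 218.2951787637894 [[-0.127, -0.992, 0.005], [-0.969, 0.123, -0.214], [0.211, -0.032, -0.977]] [0.04340105 0.57822611 0.92279231] dict_keys(['color', 'fov_y', 'cx', 'cy', 'R', 't'])
{'time': 0.1, 'joint_positions': array([-1.52266456e+00,  1.04633172e-01,  9.65552382e-02,  1.56388989e+00,
       -1.79654873e-05,  1.35306091e+00]), 'qvel': array([ 0.00044089, -0.00177548,  0.00208332,  0.00172651,  0.00105393,
       -0.00041106]), 'joint_torque': array([ 5.79032829e-03, -5.58211756e+01,  5.04719818e+01,  1.30358292e-02,
       -9.93099934e-05, -1.06766129e-05]), 'tool_pos': array([ 0.15761659, -0.57862528,  0.23060835]), 'ee_rot': array([[ 9.64865021e-01,  2.62746049e-01, -7.43093556e-05],
       [ 2.62745954e-01, -9.64864341e-01,  1.16928048e-03],
       [ 2.35525378e-04, -1.14772231e-03, -9.99999314e-01]]), 'contact_force': array([-0.34011289,  0.70395389, -0.61823286]), 'torque': array([ 0.0163547 ,  0.03811752, -0.01256429]), 'grip_force': 0.0, 'gripper_width': 1.0066747647848193}
```

View pics/top0.png

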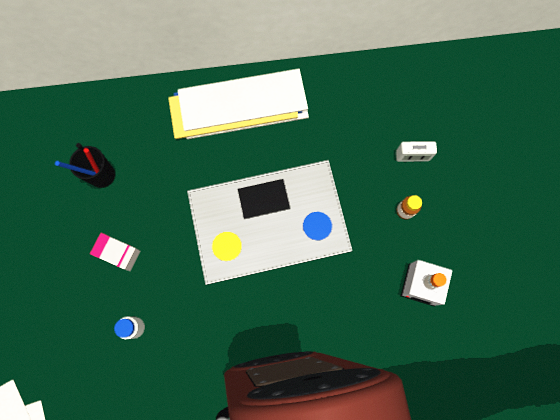

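View pics/side0.png

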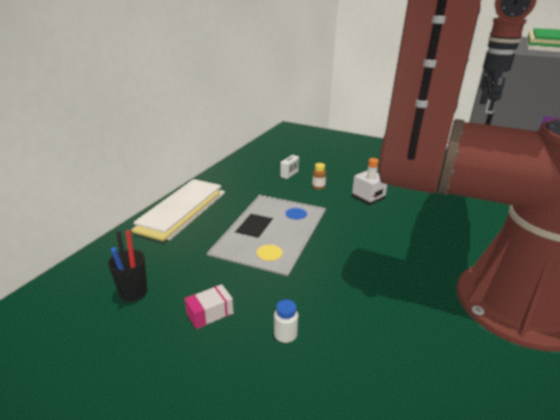

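Top view: yellow coaster (227,246), blue (317,226), pad (264,199), carton (115,252), jar cap (125,328), bottle cap (414,203), vial cap (438,280), clock (417,151). In the side view: bottle (320,177), jar (286,320), carton (210,305), vial (373,170).

```bash
cat > h.py <<'E'
from station import bot
import cv2,numpy as np
def rays(s,uv):
    uv=np.atleast_2d(uv).astype(float); f=s["color"].shape[0]/2/np.tan(np.radians(s["fov_y"]/2))
    d=np.c_[(uv[:,0]-s["cx"])/f,(uv[:,1]-s["cy"])/f,np.ones(len(uv))]@s["R"]
    return -s["R"].T@s["t"],d
def plane(s,uv,z):
    c,d=rays(s,uv); return c+d*((z-c[2])/d[:,2])[:,None]
def tri(s1,p1,s2,p2):
    c1,d1=rays(s1,p1);c2,d2=rays(s2,p2);k=np.linalg.lstsq(np.c_[d1[0],-d2[0]],c2-c1,rcond=None)[0]
    a=c1+k[0]*d1[0];b=c2+k[1]*d2[0];return (a+b)/2,np.linalg.norm(a-b)
def blob(s,lo,hi,box):
    "largest contour of an HSV range inside box (u0,v0,u1,v1)"
    u0,v0,u1,v1=box
    h=cv2.cvtColor(s["color"],cv2.COLOR_RGB2HSV)[v0:v1,u0:u1]
    m=cv2.inRange(h,np.array(lo),np.array(hi))
    c=max(cv2.findContours(m,0,cv2.CHAIN_APPROX_NONE)[0],key=cv2.contourArea)+np.array([u0,v0])
    M=cv2.moments(c); return np.array([M["m10"],M["m01"]])/M["m00"],c
YEL=((22,120,110),(34,255,255));BLU=((100,120,80),(125,255,255));ORG=((5,150,120),(19,255,255));WHT=((0,0,110),(180,70,255));BLK=((0,0,0),(180,255,45));MAG=((150,100,60),(178,255,255))
E
python3 - <<'E'
from h import *
np.set_printoptions(precision=4,suppress=True)
T=bot.snapshot("top");S=bot.snapshot("side")
for n,col,bt,bs,z in [("yelC",YEL,(205,225,250,265),(250,238,290,265),.007),("bluC",BLU,(295,205,340,245),(280,203,312,224),.007),
  ("syrcap",YEL,(395,190,430,218),(308,160,332,174),.068),("jarcap",BLU,(108,312,150,345),(270,298,302,320),.062),("vialcap",ORG,(420,268,455,295),(362,155,384,170),.114)]:
    a,ca=blob(T,*col,bt);b,cb=blob(S,*col,bs); print(n,a,b,plane(T,a,z)[0],plane(S,b,z)[0],*tri(T,a,S,b),cv2.contourArea(ca))
a,c=blob(T,*BLK,(225,170,305,230)); print("pad top",a,plane(T,a,.006)[0]); r=cv2.minAreaRect(plane(T,c[:,0],.006)[:,:2].astype(np.float32)); print(r)
a,c=blob(T,*WHT,(170,150,370,300)); r=cv2.minAreaRect(plane(T,c[:,0],.005)[:,:2].astype(np.float32)); print("tray",r, )
for v in cv2.boxPoints(r): print(v)
for n,s,bx in(("T",T,(80,225,150,280)),("S",S,(175,275,245,335))):
    h=cv2.cvtColor(s["color"],cv2.COLOR_RGB2HSV); print(n)
im=np.hstack([cv2.resize(T["color"][y0:y1,x0:x1,::-1],(390,300),interpolation=2) for x0,y0,x1,y1 in((80,225,158,285),(390,240,468,300))])
im2=np.hstack([cv2.resize(S["color"][y0:y1,x0:x1,::-1],(390,300),interpolation=2) for x0,y0,x1,y1 in((172,275,250,335),(335,145,413,205))])
cv2.imwrite("pics/crops.png",np.vstack([im,im2]))
E
```

```text
yelC [226.3029 245.8976] [268.9803 252.2526] [0.5458 0.0922 0.007 ] [0.5467 0.0937 0.007 ] [0.5466 0.0925 0.006 ] 0.00128438957391934 623.5
bluC [316.985  225.4733] [295.5922 213.2906] [ 0.5655 -0.107   0.007 ] [ 0.5663 -0.1047  0.007 ] [ 0.5665 -0.1069  0.0056] 0.0014535783802013787 599.0
syrcap [414.0566 202.1174] [319.5    166.3983] [ 0.5772 -0.3057  0.068 ] [ 0.579  -0.3082  0.068 ] [ 0.5773 -0.3051  0.0695] 0.0010416536768267134 159.0
jarcap [123.5651 327.6152] [285.9516 307.7736] [0.4013 0.3027 0.062 ] [0.4037 0.2967 0.062 ] [0.4014 0.3013 0.0669] 0.0005346033752991886 269.0
vialcap [437.9221 279.5578] [373.0956 161.8934] [ 0.4128 -0.3077  0.114 ] [ 0.4157 -0.3177  0.114 ] [ 0.4128 -0.3059  0.1192] 0.0005756362531210453 145.5
pad top [263.1978 198.3353] [0.6406 0.0012 0.006 ]
((0.6407901048660278, 0.0010457485914230347), (0.06765447556972504, 0.10053429007530212), 5.8179473876953125)
tray ((0.591374397277832, -0.00394265353679657), (0.211892768740654, 0.3220893144607544), 5.6512627601623535)
[0.4701 0.1459]
[ 0.5018 -0.1746]
[ 0.7127 -0.1538]
[0.6809 0.1668]
T
S
```

View pics/crops.png

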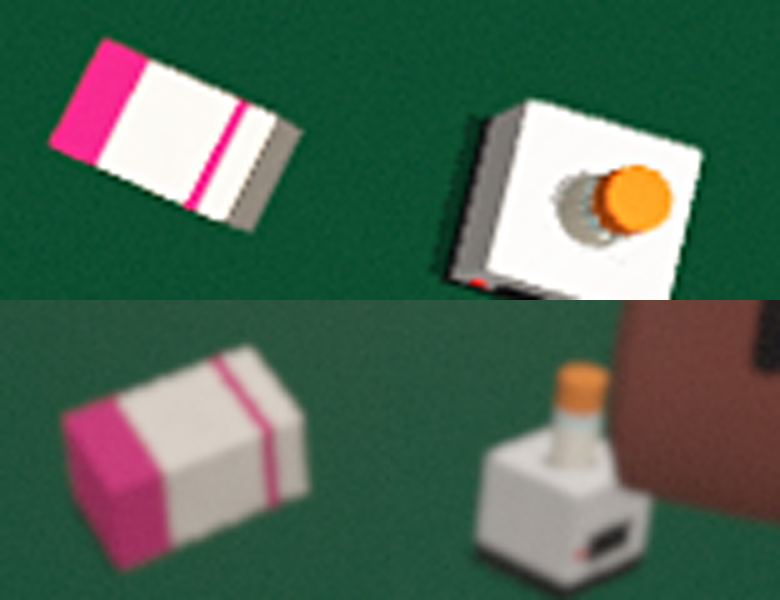

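Crops: carton top-face corners at about (101,233), (90,254), (125,269), (135,249); vial stands upright in the well. Tray yaw about 0.099; the coasters come out 200 mm apart, so the calibration holds. Bottle first.

```bash
cat >> h.py <<'E'
YAW=0.0987
R2=np.array([[np.cos(YAW),-np.sin(YAW)],[np.sin(YAW),np.cos(YAW)]])
YC=np.array([.5462,.0928]);BC=np.array([.566,-.106]);MID=(YC+BC)/2; PAD=MID+R2@[.085,0]
def rot(a):
    "tool down, fingers closing along direction angle a (mod pi)"
    y=np.array([np.cos(a),np.sin(a),0]);z=np.array([0,0,-1.]);return np.c_[np.cross(y,z),y,z]
def hover(xy,z,a):
    q0=bot.sense()["joint_positions"];c=[]
    for k in(0,np.pi):
        try: q=bot.ik([*xy,z],rot(a+k))
        except bot.MotionError: q=None
        if q is not None:c.append((abs(q[5]-q0[5])+(5 if abs(q[5])>2.9 else 0),k))
    k=min(c)[1]; bot.reach([*xy,z],rot(a+k))
def down(xy,z,feed=.1): return bot.move_straight([*xy,z],feed=feed)
def pick(xy,z,a,lift=.2,N=40):
    hover(xy,z+.12,a);down(xy,z);bot.close(N);s=bot.sense();print("grip",s["gripper_width"],s["grip_force"]);down(xy,lift)
    s=bot.sense();print("lifted",s["gripper_width"],s["grip_force"],s["contact_force"],s["time"])
def place(xy,z,a,up=.2):
    hover(xy,up,a);down(xy,z+.012)
    print("touch",bot.move_straight([*xy,z-.003],feed=.02,contact_N=3),bot.sense()["tool_pos"],"want",z)
    bot.let_go();bot.sleep(.2);down(xy,up);print("t",bot.sense()["time"])
E
python3 - <<'E'
from h import *
T=bot.snapshot("top")
c=plane(T,[(101.2,232.6),(90,254),(125.2,269),(135.3,248.6)],.04)[:,:2];print(c,c.mean(0),[np.linalg.norm(c[i]-c[i-1]) for i in range(4)])
d=(c[3]-c[0]+c[2]-c[1]);print("long dir",np.arctan2(d[1],d[0]))
A=YAW+np.pi/2
print(MID,PAD)
pick([.5773,-.305],.014,A)
place(YC,.021,A)
cv2.imwrite("pics/t1.png",bot.snapshot("top")["color"][:,:,::-1])
E
```

```text
[[0.60090097 0.34456108]
 [0.55884944 0.3695734 ]
 [0.51871179 0.29950943]
 [0.55830379 0.27636001]] [0.5591915  0.32250098] [np.float64(0.08041084813122386), np.float64(0.048927976837818944), np.float64(0.08074645434357365), np.float64(0.04586308393205649)]
long dir -2.110022708070287
[ 0.5561 -0.0066] [0.64068631 0.00177589]
grip 0.4575868894343802 40.557246124371886
lifted 0.4574099321485775 40.296460669487715 [ 0.83341648 -1.08541648 -1.24066774] 5.95
touch True [0.54610549 0.09280085 0.02140122] want 0.021
t 13.175
```

View pics/t1.png

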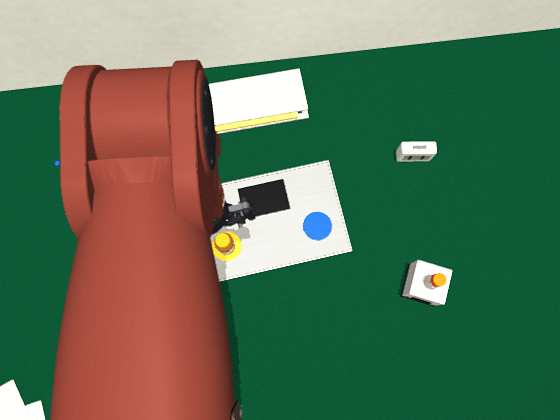

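The bottle stands upright on the yellow coaster, cap at (224,242). Next the jar and the carton.

Run:
```python
from h import *
A=YAW+np.pi/2
pick([.4014,.3013],.014,A)
place(BC,.021,A)
pick([.5592,.3225],.008,-.539)
place(PAD,.014,YAW)
hover([.45,-.32],.27,A)
for n in("top","side"): cv2.imwrite(f"pics/{n}2.png",bot.snapshot(n)["color"][:,:,::-1])
```

```text
grip 0.5036332349604081 41.006157954689115
lifted 0.5029132801854617 40.65831304877065 [-0.72094134 -0.51714009 -0.17525706] 18.0833
touch True [ 0.56588727 -0.10595979  0.02152856] want 0.021
t 24.725
grip 0.5541110672703127 42.53865838050842
lifted 0.5601476807977558 42.25079655647278 [ 0.03478436 -0.18290707 -0.36705966] 30.175
touch True [0.64073369 0.00175627 0.0144999 ] want 0.014
t 36.5667
```

View pics/top2.png

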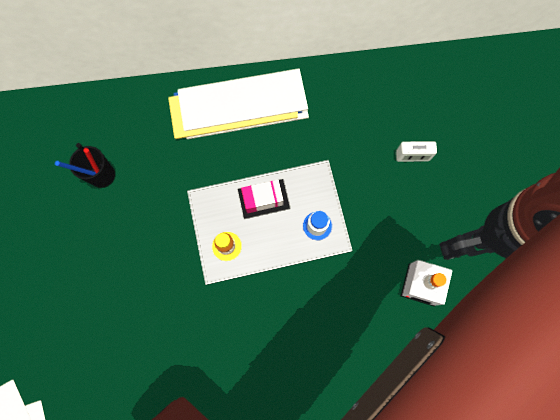

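View pics/side2.png

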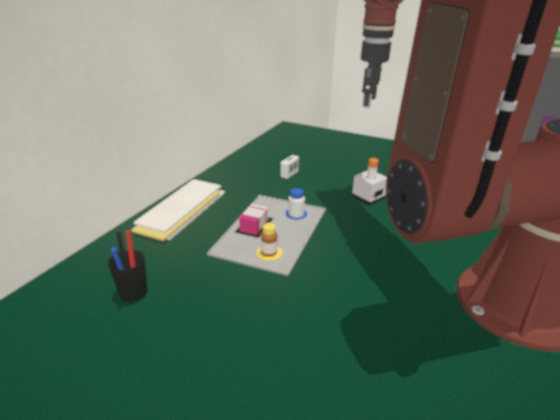

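All three are placed: bottle cap (223,241), jar cap (319,219), carton (262,195) on the pad. I'll check the offsets closer.

Run:
```python
from h import *
t=cv2.imread("pics/top2.png");cv2.imwrite("pics/c2.png",np.vstack([cv2.resize(t[170:260,200:345],(725,450),interpolation=2)]))
```

```text
(no output)
```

View pics/c2.png

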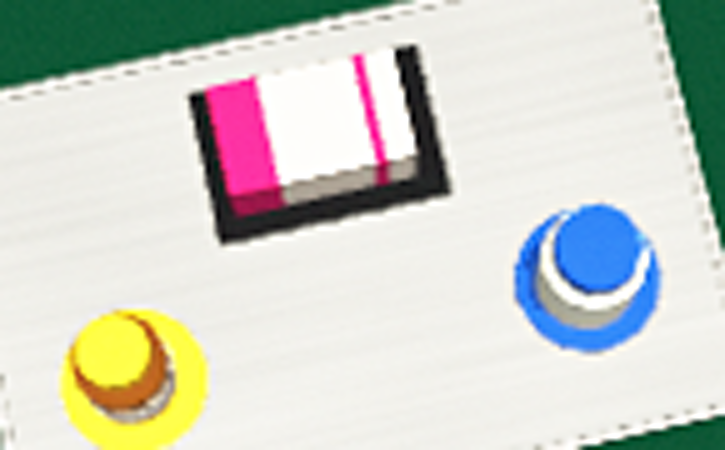

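Crop: yellow cap centre (222.6,240), blue cap centre (320.2,219.8), carton top corners about (241,188), (279.6,180), (283,201), (246,209).

Run:
```python
from h import *
T=bot.snapshot("top")
f=lambda p,z,o:R2.T@(plane(T,p,z).mean(0)[:2]-o)*1000
print("syr",f([(222.6,240)],.082,YC),"jar",f([(320.2,219.8)],.077,BC))
c=[(241,188),(279.6,180),(283,201),(246,209)];print("carton",f(c,.046,PAD))
w=plane(T,c,.046)[:,:2];d=w[0]-w[1]+w[3]-w[2];print(np.arctan2(d[1],d[0])-np.pi/2-YAW)
# warmer-top check of well centre, from crop corners (top face, z=.07)
a,_=blob(T,*ORG,(420,268,455,295)); print(plane(T,a,.119))
w=plane(T,[(495.6-.0,260)],.07)
```

```text
syr [-0.65330289 -1.18230692] jar [-3.278006   -1.30442259]
carton [-2.00025368  0.26580995]
-0.008885219644357387
[[ 0.41148238 -0.29732215  0.119     ]]
```

Run:
```python
from h import *
T=bot.snapshot("top")
a,c=blob(T,*ORG,(420,268,455,295));print(a,cv2.boundingRect(c))
print("captop",plane(T,[(439.4,279.4)],.125)[0])
cr=np.array([(530,100),(703,152),(672,305),(487,270)])
w=plane(T,(cr-[390,0])/5+[390,240],.07)[:,:2];print("block",w.mean(0),[np.linalg.norm(w[i]-w[i-1]) for i in range(4)])
A=YAW+np.pi/2; P=[.413,-.3065]
hover(P,.22,A);print("hit",bot.move_straight([*P,.084],feed=.06,contact_N=6),bot.sense()["tool_pos"])
f0=bot.sense()["contact_force"];bot.close(20);bot.sleep(.2);s=bot.sense();print(s["gripper_width"],s["grip_force"],s["contact_force"]-f0,s["time"])
```

```text
[433.49253731 280.72139303] (431, 274, 10, 13)
captop [ 0.41222893 -0.30679407  0.125     ]
block [ 0.41317919 -0.30955422] [np.float64(0.07053360339923076), np.float64(0.07086464530333972), np.float64(0.06243750609955617), np.float64(0.0732973806851436)]
hit False [ 0.41309981 -0.30660944  0.0842292 ]
0.2996971320512748 22.120253294706345 [0.93513837 1.8797957  2.04826783] 41.7333
```

Run:
```python
from h import *
A=YAW+np.pi/2; P=[.413,-.3065]
bot.close(30);print("lift",bot.move_straight([*P,.16],feed=.05,contact_N=15));down(P,.22)
s=bot.sense();print(s["gripper_width"],s["grip_force"],s["contact_force"])
for n in["top","side"]:cv2.imwrite(f"pics/{n}3.png",bot.snapshot(n)["color"][:,:,::-1])
s=cv2.imread("pics/side3.png");t=cv2.imread("pics/top3.png")
cv2.imwrite("pics/c3.png",np.hstack([cv2.resize(i,(400,450),interpolation=2) for i in(s[60:240,300:460],t[180:360,380:540])]))
```

```text
lift False
0.2924904587024837 29.447439461946487 [ 0.19748915 -0.18657371 -1.30634753]
```

View pics/c3.png

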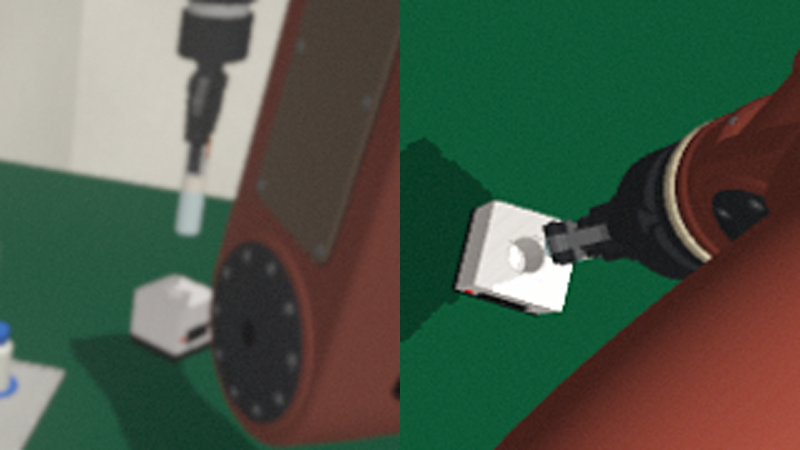

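The vial (foot near (188,230) in the crop) hangs upright and clear of the empty well.

Run:
```python
from h import *
A=YAW+np.pi/2
place(MID,.073,A,up=.22)
hover([.413,-.3065],.28,A)
for n in["top","side"]:cv2.imwrite(f"pics/{n}4.png",bot.snapshot(n)["color"][:,:,::-1])
s=cv2.imread("pics/side4.png");t=cv2.imread("pics/top4.png")
cv2.imwrite("pics/c4.png",np.hstack([cv2.resize(s[170:290,200:340],(350,300),interpolation=2),cv2.resize(t[150:290,180:360],(450,350),interpolation=2)[:300]]))
T=bot.snapshot("top");a,c=blob(T,*ORG,(255,200,295,245));print(a,cv2.contourArea(c),R2.T@(plane(T,a,.108)[0,:2]-MID)*1000)
```

```text
touch True [ 0.55601015 -0.00679358  0.07293006] want 0.073
t 50.2583
[270.9  231.55] 10.0 [-10.39419786   2.00056011]
```

View pics/c4.png

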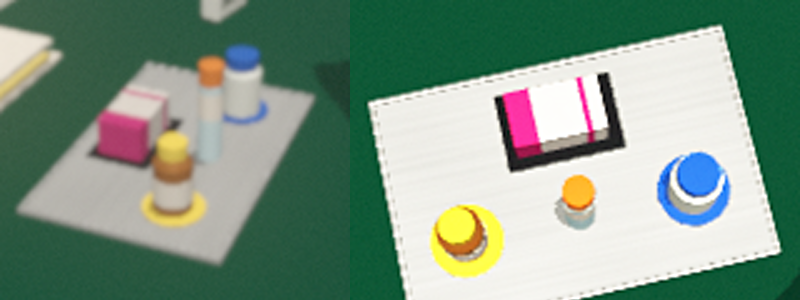

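Bottle, jar, carton and vial all stand in place; vial cap top at about (271.2,226.4). The last mask only caught the cap's lower edge, so I'll recompute from the cap top, then hand in.

Run:
```python
from h import *
T=bot.snapshot("top");e=R2.T@(plane(T,(271.2,226.4),.114)[0,:2]-MID)*1000;print(e)
if abs(e).max()<9: print(bot.hand_in())
```

```text
[-1.76831241 -0.63510866]
the job is handed in; nothing more can be done
None
```

Job handed in: the bottle, jar and carton measured within about 4 mm of their places and the vial within about 2 mm of the midpoint, all upright and released with the clock untouched; the station returned no verdict.

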